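# Slide the loose flange down a bent test line and seat it on its studded port

## Task

On the calibration bench the loose oval flange is still parked near the outlet block of the bent steel test line. Slide it along the tube, round both corners and down to the port, and seat it over the two studs so that it lies flat, fully home on the ring at the tube's end, ready for its nuts, and let go of it. Leave the gauge, the transmitter and the two loose nuts where they are.

Things in the scene. Friction and masses are not known exactly. Their poses are not given: they have to be found in the camera images.
- line: Fixed outlet block (170 mm high, black knob on top) and the bent steel tube, 12 mm in diameter. Origin on the bench under the tube's vertical end; z up. In this frame (mm) the tube's centre line, 110 high, leaves a hex nut on the block at (-130, -227), runs along +y to (-130, -45), turns 90 degrees (bend radius 45) to (-85, 0) and runs along +x to (-40, 0), where it bends down.
- corner (a point): Centre of the level 90 degree bend, at tube height: (-85, -45, 110) mm in the line's frame and with its axes. The tube's centre line passes round it at radius 45 mm.
- drop (a point): Centre of the down bend: (-40, 0, 70) mm in the line's frame and with its axes. From (-40, 0, 110) the tube's centre line bends down round it at radius 40 mm to (0, 0, 70), then drops straight to a flat ring, 26 mm in diameter, whose top is at z = 40 mm.
- flange: Loose plate on the tube: 88 x 46 x 8 mm, straight long sides, half-round ends, ~170 g, 18 mm bore, an 10.5 mm hole 21 mm each side. Origin: bore centre, on the face leading to the port (its underside when seated); z through the bore, back up the tube (plate: z 0 to 8 mm); y along the 88 mm with the holes, x across. Starts hung on the level tube, length upright, centre 3 mm below the tube's.
- flange_back (a point): Centre of the bore on the flange's other face (8 mm along its z): pushed evenly on both sides of the tube it follows round the bends, turning and tilting freely on the loose bore, and falls down the vertical end by itself. It cannot leave the tube.
- port: Fixed steel port block, 50 x 80 mm, 35 mm high, on a 78 x 104 x 10 mm foot. Origin on the bench on the tube's vertical axis, z up. Two dark upright studs, 8 mm in diameter with chamfered tips, stand at y = +-21 mm, up to z = 58 mm. The row of studs is turned 25 to 45 degrees from the tube's last level run (left of it as seen from above), so as a rule the flange has to be turned to drop over them.
- seat (a point): Centre of the top of the ring at the tube's end, 40 mm above the bench, with the port's axes. The seated flange's origin lies here, its y axis along the port's y axis (either way round).
- gauge: Bystander: pressure gauge, dial 100 mm in diameter, standing on a round foot, 178 mm high. Origin under the foot.
- transmitter: Bystander: steel pressure transmitter lying on the bench, 125 mm long, 30 mm thick. Origin on the bench under its middle, x along it.
- nut0: Bystander: loose hexagon nut, 13 mm across flats and 6.5 mm high. Origin under its centre.
- nut1: Bystander: the second loose hexagon nut, like the first.
Things that resemble listed ones, but are neither listed nor needed, are in the scene too. Of the things shaped like the flange, the aluminium one is meant.

How it is judged:
By the outcome, as a careful person would: the job done as asked, in the order asked, and still so for the second after the job is handed in, with the robot touching nothing.
It also fails if it takes over 58 s, if anything falls off the work surface, if the arm or the gripper's body presses on something with over 40 N, if the wrist force passes 120 N, or if a joint passes its speed limit or range.

## Robot

A 6-joint arm with a two-finger parallel gripper is mounted at the origin on the work surface. World frame = base frame: x ahead of the robot, y to its left, z up, the work surface at z = 0. Lengths are in m, angles in rad, forces in N, time in s.
With the tool pointing down it reaches from about 0.375 to 0.925 m from the base axis. Payload 5.7 kg.
Tool frame: the origin (TCP) lies at the centre of the arm's flange, where the gripper is bolted on; the fingertips stand 173 mm ahead of it and the grasp point (between the pads) lies 155 mm ahead of it; z points along the fingers, y is the line along which they close (so a half turn about z gives the same grasp; the last joint's range is limited). The gripper opens to 85 mm and grips with 20 to 120 N. Pads are 22 mm wide; open, the fingers measure 114 mm over their backs; the gripper's body (76 mm by 85 mm) begins 54 mm behind the grasp point. The pads swing forward as they close: fully open they stand 13 mm farther back than shut.
Start: joints at [-1.248, 0.359, 1.51, -0, 1.272, -0.115], TCP at [0.254, -0.543, 0.405] pointing down, gripper open.
Joint ranges: [-2.97, 2.97], [-1.01, 2.36], [0.21, 2.38], [-0.96, 4.11], [0.2, 2.71], [-2.98, 2.98]. Speed limits (rad/s): [2.39, 2.39, 3.14, 3.14, 3.14, 3.14].

## Interface

Orientations are given as a unit quaternion [w, x, y, z].
In Python, from station import manip gives the robot as it stands.
- The arm moves only by the tool servo_tool, never from a script. Its argument "motion" is a list of rows, each an object with "travel": the shift along the world's x, y, z in cm, a list of three; "turn": the turn, a rotation vector about the world's x, y, z in degrees, a list of three; "fingers": the finger opening in cm, from 0 to 8.54. In form: [{"travel": [x, y, z], "turn": [ax, ay, az], "fingers": fingers}, ...]. A call has 1 to 8 rows; each row is the pose to reach, as a shift and turn from the pose commanded when the call began; what a row does not reach only later rows make up. A row lasts 1/10 s, in which the tool goes at most 50 mm and 8.59 degrees, less where a joint would pass 70% of its speed; a pose out of reach is approached as far as the arm can. A call with a gripper value outside its range is refused whole. The fingers move at their own pace and stop on an object; the grip force is fixed at half the most. Time passes only in rows, so rows that repeat a pose let the fingers close. It gives the time, the measured TCP pose, the force, the opening and the grip force at its end, in the units of the state.
- manip.sense(): the state, without advancing time (a new reading comes with each control period).
- manip.camera(name): name is "side" or "top" or "wrist"; returns the picture (400x640x3 uint8, blue, green, red); there is no depth.
- manip.camera_params(name): a dict with "vertical_fov" (degrees; the focal length in pixels is half the picture's height over the tangent of half this angle, whatever the lens; pixels are square), "cx", "cy" (the principal point, pixels), "eye" and "orientation" of the camera in the world. Camera axes: x right, y down, z forward; pixel columns grow to the right and rows downward; lengths in m; the calibration is good to about 2 mm. A picture is of the moment at which its call begins: read the wrist's pose just before it. camera_params takes no time and is no camera call; for the wrist camera it gives the pose at the moment of the call.
- manip.finish_job(): hands the job in; it is judged then, once.
The state is a dict: "t": time; "joint_positions": joint angles; "qd": joint speeds; "tau": joint torques, N m; "tool_pos": TCP position; "tool_rot": TCP orientation; "ft_force": force on the tool from outside, world axes, zero at the start; "ft_torque": the same for the moment, N m; "gripper_width": opening from 0.0 (shut) to 1.0 (fully open); "grasp_force": force on a finger pad.
Only numpy, scipy, OpenCV 4.12 (cv2) and the standard library are available. Lean on these libraries where they do the work, as an engineer would, in place of code of your own. Each camera call takes 0.05 s, during which the arm holds its last target. There are 200 camera calls.

## Working session

There is one attempt and no reset: what is moved stays moved. The work goes in short steps, Python scripts to look and compute and a tool call to move; the robot and the scene stay as the last step left them, time stands still between calls to the robot, and variables do not carry over. Pictures are saved under pics/ and viewed, at most 10 in all, crops included, and the job is handed in when it is done.

Besides the shell and the picture viewer there is one more tool, called after "Request:" as name(argument=value, ...), one argument or row to a line, values as JSON. servo_tool: Moves the arm, as the interface text tells. Its arguments: {"type":"object","properties":{"motion":{"type":"array"}},"required":["motion"]}

```bash
mkdir -p pics; ls
python3 - <<'E'
from station import manip
import cv2
for n in("side","top"):
    cv2.imwrite(f"pics/{n}0.png",manip.camera(n)); print(n,manip.camera_params(n))
s=manip.sense(); print(s)
E
```

```text
pics
side {'vertical_fov': 42.07309149919934, 'cx': 328.63055222124353, 'cy': 186.94176608750098, 'eye': array([0.17335566, 0.8906513 , 0.8234746 ]), 'orientation': array([ 0.09110222, -0.22373125,  0.88166538, -0.40535278])}
top {'vertical_fov': 48.531545165427, 'cx': 320.51759486686734, 'cy': 198.78076045134299, 'eye': array([0.39698977, 0.11651225, 1.20470472]), 'orientation': array([-0.05329475,  0.70913701, -0.70128394,  0.04985183])}
{'t': 0.1, 'joint_positions': array([-1.24806271e+00,  3.59462116e-01,  1.51131911e+00,  2.56864481e-05,
        1.27248221e+00, -1.15092981e-01]), 'qd': array([ 0.00044044, -0.00192815, -0.0046626 ,  0.00024289, -0.00154035,
       -0.00048419]), 'tau': array([-2.72594170e-04, -5.28650022e+01, -2.79349315e+01, -3.04091764e-04,
        4.97822621e-03,  2.07670996e-05]), 'tool_pos': array([ 0.25428433, -0.54310478,  0.40392198]), 'tool_rot': array([-8.32165181e-04,  9.76134505e-01,  2.17165214e-01, -7.43681420e-05]), 'ft_force': array([ 0.49379961, -0.3820026 ,  0.50576725]), 'ft_torque': array([ 0.04117211, -0.06336915, -0.05003913]), 'grasp_force': 0.0, 'gripper_width': 0.9984932844613403}
```

View pics/side0.png

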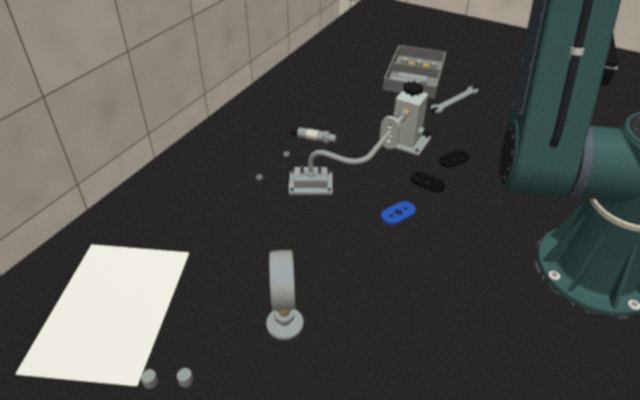

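View pics/top0.png

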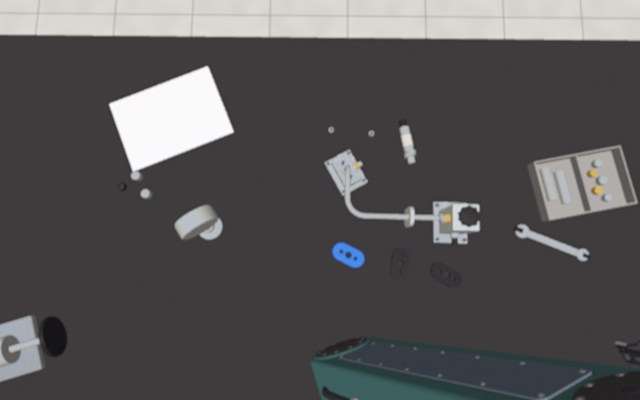

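The side picture shows the line with the aluminium flange hung on its tube at (391,130) and the port at (311,180). In the top picture they are at (409,217) and (346,172). The loose plates, blue (348,255) and black (400,262) and (445,274), lie on the bench and are decoys: only the light metal plate threaded on the tube fits the description. I'll measure it and check in a crop.

```bash
cat > h.py <<'E'
import numpy as np, cv2
from station import manip
from scipy.spatial.transform import Rotation as R
def q(o): return R.from_quat(np.r_[o[1:],o[0]])
def ray(p,uv):
    f=200/np.tan(np.radians(p["vertical_fov"])/2)
    d=np.array([(uv[0]-p["cx"])/f,(uv[1]-p["cy"])/f,1.0]); return np.array(p["eye"]),q(p["orientation"]).apply(d)
def onz(p,uv,z):
    e,d=ray(p,uv); return e+d*(z-e[2])/d[2]
def proj(p,X):
    f=200/np.tan(np.radians(p["vertical_fov"])/2)
    c=q(p["orientation"]).inv().apply(np.asarray(X)-p["eye"]); return f*c[:2]/c[2]+[p["cx"],p["cy"]]
E
python3 - <<'E'
from h import *
im=cv2.imread("pics/top0.png"); g=cv2.cvtColor(im,6).astype(float); p=manip.camera_params("top")
def cen(v,lo):
    w=np.clip(v-75,0,None); return lo+(w*np.arange(len(v))).sum()/w.sum(), (v>100).sum()
A=[]
for c in list(range(368,404,3))+[418,421,424,427]:
    r,n=cen(g[205:228,c],205); A.append(onz(p,(c,r),.11)); print(c,round(r,1),n,end="; ")
A=np.array(A); k=np.polyfit(A[:,1],A[:,0],1); print("\nrun1 x=",k, "yaw",np.degrees(np.arctan(-k[0])))
B=[]
for r in range(176,198,3):
    c,n=cen(g[r,338:358],338); B.append(onz(p,(c,r),.11)); print(r,round(c,1),n,end="; ")
print(np.round(B,4))
print("flange",onz(p,(409,217),.11))
a=cv2.resize(im[140:250,310:490],None,fx=4,fy=4,interpolation=2); cv2.imwrite("pics/c1.png",a)
E
```

```text
368 215.5 6; 371 215.5 6; 374 215.6 6; 377 215.7 6; 380 215.8 6; 383 215.8 6; 386 215.9 6; 389 216.0 7; 392 216.0 7; 395 216.0 7; 398 216.3 7; 401 216.4 6; 418 216.8 6; 421 216.9 7; 424 217.0 7; 427 217.0 7; 
run1 x= [0.01671314 0.51740482] yaw -0.9575030836769112
176 347.5 20; 179 347.7 20; 182 347.3 20; 185 347.4 20; 188 347.0 20; 191 345.7 12; 194 345.7 10; 197 347.0 7; [[0.6165 0.0556 0.11  ]
 [0.6088 0.0552 0.11  ]
 [0.6012 0.0562 0.11  ]
 [0.5935 0.0558 0.11  ]
 [0.5859 0.0568 0.11  ]
 [0.5783 0.0602 0.11  ]
 [0.5707 0.0601 0.11  ]
 [0.5631 0.0567 0.11  ]]
flange [ 0.51469493 -0.09690313  0.11      ]
```

View pics/c1.png

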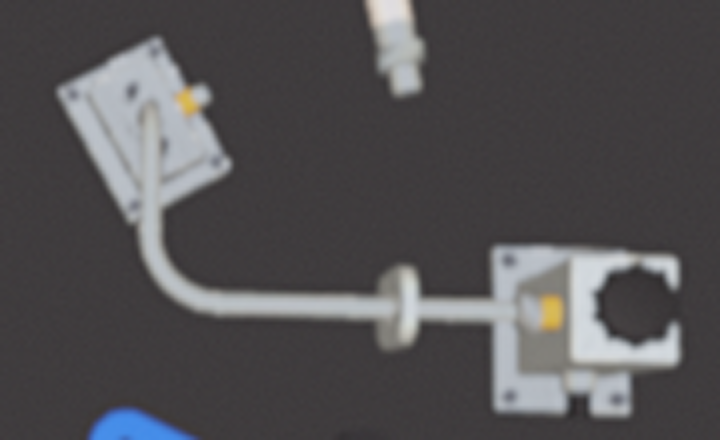

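The crop confirms the light metal flange on the tube at top-picture (410,217). The studs are at crop (131,91) and (162,148), about 28° left of the last run. Next I'll move above the line for a closer wrist view.

Request:
servo_tool(
  motion=[
    {"travel": [29.6,48.3,4.5],"turn": [0,0,64],"fingers": 2.6},
    {"travel": [29.6,48.3,4.5],"turn": [0,0,64],"fingers": 2.6},
    {"travel": [29.6,48.3,4.5],"turn": [0,0,64],"fingers": 2.6},
    {"travel": [29.6,48.3,4.5],"turn": [0,0,64],"fingers": 2.6},
    {"travel": [29.6,48.3,4.5],"turn": [0,0,64],"fingers": 2.6},
    {"travel": [29.6,48.3,4.5],"turn": [0,0,64],"fingers": 2.6},
    {"travel": [29.6,48.3,4.5],"turn": [0,0,64],"fingers": 2.6},
    {"travel": [29.6,48.3,4.5],"turn": [0,0,64],"fingers": 2.6},
  ],
)

```text
t: 0.9
tool_pos: [0.4632, -0.2015, 0.4363]
tool_rot: [-0.0, 0.711, 0.703, -0.0]
ft_force: [0.6, -1.2, 0.2]
gripper_width: 0.306
grasp_force: 0.0
```

Request:
servo_tool(
  motion=[
    {"travel": [6,12,1],"turn": [0,0,0],"fingers": 2.6},
    {"travel": [6,12,1],"turn": [0,0,0],"fingers": 2.6},
    {"travel": [6,12,1],"turn": [0,0,0],"fingers": 2.6},
    {"travel": [6,12,1],"turn": [0,0,0],"fingers": 2.6},
    {"travel": [6,12,1],"turn": [0,0,0],"fingers": 2.6},
    {"travel": [6,12,1],"turn": [0,0,0],"fingers": 2.6},
  ],
)

```text
t: 1.5
tool_pos: [0.5222, -0.0841, 0.4459]
tool_rot: [-0.0, 0.713, 0.701, -0.001]
ft_force: [-0.4, -0.6, -0.8]
gripper_width: 0.304
grasp_force: 0.0
```

Run:
```python
from h import *
import pickle
s=manip.sense(); p=manip.camera_params("wrist"); im=manip.camera("wrist")
cv2.imwrite("pics/w1.png",im); pickle.dump(p,open("w1.pkl","wb")); print(s["tool_pos"],s["tool_rot"],p,s["joint_positions"])
```

```text
[ 0.52222042 -0.0840853   0.44593944] [-3.31442467e-04  7.12897300e-01  7.01268162e-01 -5.43199352e-04] {'vertical_fov': 58.431328603502735, 'cx': 322.78934110948524, 'cy': 194.36013640321505, 'eye': array([ 0.52351483, -0.01111658,  0.41637033]), 'orientation': array([ 0.14403151,  0.98953975, -0.00775813, -0.00241003])} [-2.90034786e-01  2.19798791e-01  1.60526429e+00 -6.52438254e-04
  1.31763448e+00 -2.73424750e-01]
```

View pics/w1.png

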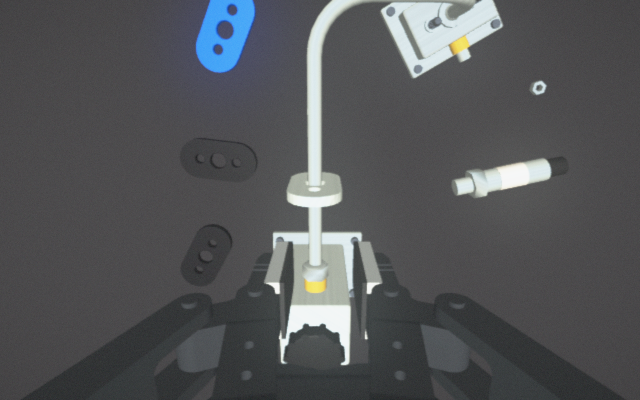

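The wrist picture shows the flange at about (315,188), the tube's run 1 along column 315, the corner near (335,20), and the port with a stud at (434,20). I'll measure run 1, run 2 and the flange at tube height.

Run:
```python
from h import *
import pickle
p=pickle.load(open("w1.pkl","rb")); im=cv2.imread("pics/w1.png"); g=cv2.cvtColor(im,6).astype(float)
A=[]
for r in list(range(75,165,10))+list(range(215,255,10)):
    v=g[r,295:340]; w=v>120; c=295+np.nonzero(w)[0].mean(); P=onz(p,(c,r),.11); A.append(P)
A=np.array(A); k=np.polyfit(A[:,1],A[:,0],1); print("run1",k,np.degrees(np.arctan(-k[0])),np.abs(np.polyval(k,A[:,1])-A[:,0]).max())
m=(g[:,280:350]>120).sum(1); print(list(zip(range(165,215,2),m[165:215:2])))
# flange: top (z .151) back edge & front edge
for r in (172,178,182,186,206): print(r,onz(p,(315,r),.151)[:2],onz(p,(315,r),.11)[:2])
print("stud",onz(p,(434,20),.058)); t=manip.camera_params("top")
a=onz(t,(342.75,162.75),.058);b=onz(t,(350.5,177),.058); print(a,b,(a+b)/2,np.degrees(np.arctan2(*(a-b)[1::-1])),np.linalg.norm(a-b))
for yl in(-.045,-.227):print(0)
c=(im[150:215,270:360]); cv2.imwrite("pics/c2.png",cv2.resize(c,None,fx=6,fy=6,interpolation=2))
```

```text
run1 [0.00815704 0.51537313] -0.46735376735496403 0.0010978084996265958
[(165, np.int64(14)), (167, np.int64(14)), (169, np.int64(14)), (171, np.int64(14)), (173, np.int64(36)), (175, np.int64(46)), (177, np.int64(49)), (179, np.int64(51)), (181, np.int64(52)), (183, np.int64(52)), (185, np.int64(54)), (187, np.int64(55)), (189, np.int64(55)), (191, np.int64(56)), (193, np.int64(55)), (195, np.int64(55)), (197, np.int64(55)), (199, np.int64(55)), (201, np.int64(53)), (203, np.int64(49)), (205, np.int64(39)), (207, np.int64(18)), (209, np.int64(14)), (211, np.int64(14)), (213, np.int64(14))]
172 [ 0.51594038 -0.07220599] [ 0.51477011 -0.08164437]
178 [ 0.5158359  -0.07689891] [ 0.5146495  -0.08706236]
182 [ 0.51576568 -0.08005329] [ 0.51456842 -0.09070408]
186 [ 0.51569499 -0.0832285 ] [ 0.51448681 -0.09436987]
206 [ 0.51533443 -0.09942458] [ 0.51407055 -0.11306827]
stud [0.62501713 0.04672228 0.058     ]
[0.66248043 0.06541103 0.058     ] [0.62434435 0.04486901 0.058     ] [0.64341239 0.05514002 0.058     ] 28.309142149963048 0.04331668660040203
0
0
```

View pics/c2.png

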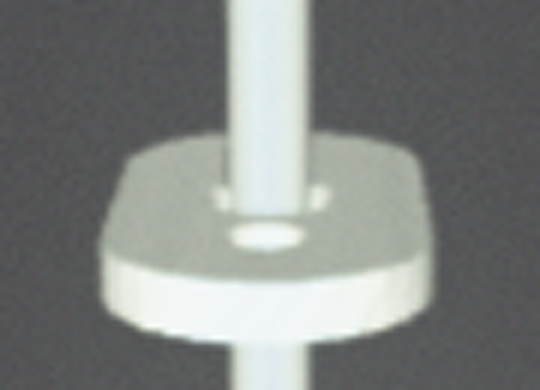

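The crop shows the flange upright. Its front face is at y≈-0.092 and its back face at y≈-0.100, and the studs give the port centre as (0.643,0.055). I'll straddle the tube just behind the flange with the fingers at 26 mm.

Request:
servo_tool(
  motion=[
    {"travel": [-0.7,-3.4,0],"turn": [0,0,0],"fingers": 2.6},
    {"travel": [-0.7,-3.4,-4],"turn": [0,0,0],"fingers": 2.6},
    {"travel": [-0.7,-3.4,-8],"turn": [0,0,0],"fingers": 2.6},
    {"travel": [-0.7,-3.4,-12],"turn": [0,0,0],"fingers": 2.6},
    {"travel": [-0.7,-3.4,-14],"turn": [0,0,0],"fingers": 2.6},
    {"travel": [-0.7,-3.4,-14],"turn": [0,0,0],"fingers": 2.6},
    {"travel": [-0.7,-3.4,-14],"turn": [0,0,0],"fingers": 2.6},
  ],
)

```text
t: 2.25
tool_pos: [0.5156, -0.1184, 0.3066]
tool_rot: [-0.0, 0.713, 0.701, -0.0]
ft_force: [-0.2, -0.4, 0.6]
gripper_width: 0.302
grasp_force: 0.0
```

Run:
```python
from h import *
import pickle
s=manip.sense(); p=manip.camera_params("wrist"); im=manip.camera("wrist")
cv2.imwrite("pics/w2.png",im); pickle.dump(p,open("w2.pkl","wb")); print(s["tool_pos"],s["tool_rot"],s["ft_force"])
```

```text
[ 0.51558518 -0.11841685  0.30662774] [-1.81657985e-04  7.13282232e-01  7.00876882e-01 -1.48364380e-04] [-0.23842219 -0.38843325  0.57429704]
```

View pics/w2.png

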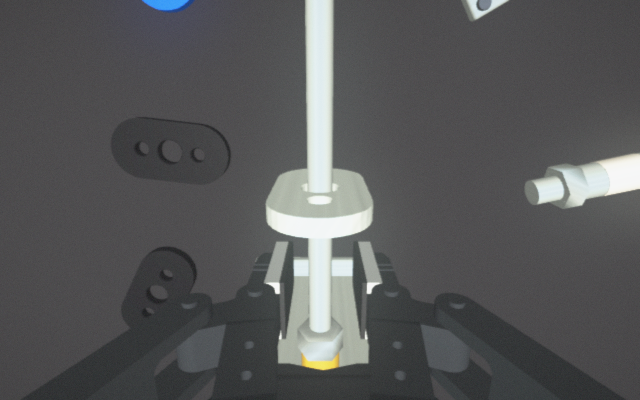

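Tips are above the tube and it lies about 1 mm left of the finger centre. I'll shift, go down, and push along run 1.

Request:
servo_tool(
  motion=[
    {"travel": [-0.12,0,-2],"turn": [0,0,0],"fingers": 2.6},
    {"travel": [-0.12,0,-4],"turn": [0,0,0],"fingers": 2.6},
    {"travel": [-0.12,0,-4.8],"turn": [0,0,0],"fingers": 2.6},
    {"travel": [-0.12,0,-4.8],"turn": [0,0,0],"fingers": 2.6},
  ],
)

```text
t: 2.7
tool_pos: [0.5146, -0.1176, 0.2586]
tool_rot: [-0.0, 0.713, 0.701, -0.0]
ft_force: [-0.0, 0.5, 0.6]
gripper_width: 0.307
grasp_force: 0.0
```

Request:
servo_tool(
  motion=[
    {"travel": [0,0.7,0],"turn": [0,0,0],"fingers": 2.6},
    {"travel": [0.02,2,0],"turn": [0,0,0],"fingers": 2.6},
    {"travel": [0.04,3.5,0],"turn": [0,0,0],"fingers": 2.6},
    {"travel": [0.05,5,0],"turn": [0,0,0],"fingers": 2.6},
    {"travel": [0.07,6.5,0],"turn": [0,0,0],"fingers": 2.6},
    {"travel": [0.09,8,0],"turn": [0,0,0],"fingers": 2.6},
    {"travel": [0.1,9,0],"turn": [0,0,0],"fingers": 2.6},
    {"travel": [0.1,9,0],"turn": [0,0,0],"fingers": 2.6},
  ],
)

```text
t: 3.5
tool_pos: [0.5152, -0.0257, 0.2582]
tool_rot: [-0.001, 0.712, 0.702, -0.0]
ft_force: [-0.3, 0.1, -0.9]
gripper_width: 0.309
grasp_force: 0.0
```

Run:
```python
from h import *
import pickle
s=manip.sense(); p=manip.camera_params("wrist"); im=manip.camera("wrist")
cv2.imwrite("pics/w3.png",im); pickle.dump(p,open("w3.pkl","wb")); print(s["tool_pos"],s["tool_rot"],s["ft_force"])
```

```text
[ 0.51515045 -0.02565954  0.25815337] [-6.36340295e-04  7.12085182e-01  7.02092779e-01 -1.34690170e-04] [-0.29858244  0.09499066 -0.92305784]
```

View pics/w3.png

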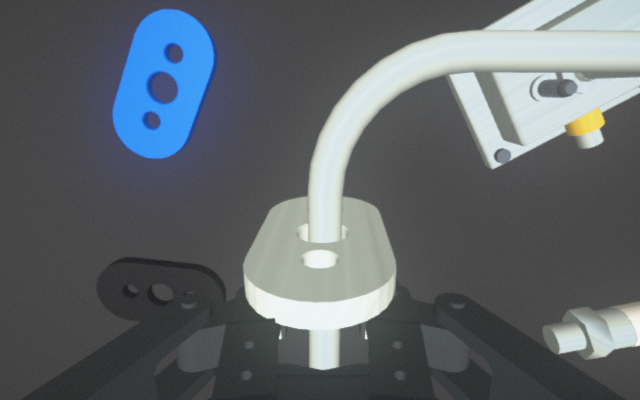

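The flange was pushed cleanly and stands upright at (320,255). Run 2 lies along row 48 and a stud is visible at about (560,88). I'll measure run 2 and the corner and plan the corner waypoints.

```bash
cat >> h.py <<'E'
def path(O,psi,s,back=0.012,off=0.0):
    """flange back-face at arc s (m) from corner start, tool centre 'back' behind; returns xy, yaw(deg, turn from run1)"""
    r=.045; a=np.clip(s/r,0,np.pi/2)
    P=np.array([-.085-r*np.cos(a),-.045+r*np.sin(a)]); t=np.array([np.sin(a),np.cos(a)])
    P=P+t*(min(s,0)+max(s-r*np.pi/2,0))-t*back+off*np.array([t[1],-t[0]])
    c,d=np.cos(psi),np.sin(psi); return np.array([[c,-d],[d,c]])@P+O, -np.degrees(a)
E
python3 - <<'E'
from h import *
import pickle
p=pickle.load(open("w3.pkl","rb")); im=cv2.imread("pics/w3.png"); g=cv2.cvtColor(im,6).astype(float)
for c in range(470,640,20):
    v=g[15:85,c]; w=np.nonzero(v>140)[0]; print(c,w.min()+15,w.max()+15)
A=[onz(p,(c,48.),.11) for c in (480,620)];print(A)
for r in (100,120,150,180):
    print(r,np.nonzero(g[r,290:420]>150)[0][[0,-1]]+290)
print("stud",onz(p,(561,86),.058))
E
```

```text
470 31 84
490 25 70
510 15 84
530 15 84
550 15 79
570 16 79
590 15 84
610 15 84
630 15 84
[array([0.5646253 , 0.05860003, 0.11      ]), array([0.6077102 , 0.05799714, 0.11      ])]
100 [340 390]
120 [327 370]
150 [315 351]
180 [309 343]
stud [0.62450209 0.04687781 0.058     ]
```

Run:
```python
from h import *
O=np.array([.6455,.057]); psi=np.radians(-.7); b=np.array([.5152,-.0257])
for s in np.r_[-12:90:6]/1000:
    P,a=path(O,psi,s,.011,0); print(round(s*1000),np.round((P-b)*100,2),round(a,1))
```

```text
-12 [-0.05  1.63] -0.0
-6 [-0.04  2.23] -0.0
0 [-0.04  2.83] -0.0
6 [-0.14  3.44] -7.6
12 [-0.15  4.06] -15.3
18 [-0.09  4.67] -22.9
24 [0.06 5.27] -30.6
30 [0.28 5.84] -38.2
36 [0.58 6.38] -45.8
42 [0.95 6.88] -53.5
48 [1.38 7.32] -61.1
54 [1.87 7.7 ] -68.8
60 [2.4  8.01] -76.4
66 [2.97 8.25] -84.0
72 [3.56 8.39] -90.0
78 [4.16 8.38] -90.0
84 [4.76 8.37] -90.0
```

Request:
servo_tool(
  motion=[
    {"travel": [-0.04,2.2,0],"turn": [0,0,0],"fingers": 2.6},
    {"travel": [0,2.8,0],"turn": [0,0,0],"fingers": 2.6},
    {"travel": [0,3.4,0],"turn": [0,0,-7.6],"fingers": 2.6},
    {"travel": [0,4.0,0],"turn": [0,0,-15.3],"fingers": 2.6},
    {"travel": [0.05,4.6,0],"turn": [0,0,-22.9],"fingers": 2.6},
    {"travel": [0.2,5.2,0],"turn": [0,0,-30.6],"fingers": 2.6},
    {"travel": [0.4,5.75,0],"turn": [0,0,-38.2],"fingers": 2.6},
    {"travel": [0.7,6.3,0],"turn": [0,0,-45.8],"fingers": 2.6},
  ],
)

```text
t: 4.35
tool_pos: [0.5221, 0.0351, 0.2581]
tool_rot: [-0.0, 0.931, 0.366, -0.001]
ft_force: [-0.8, -1.4, 0.1]
gripper_width: 0.307
grasp_force: 0.2
```

Run:
```python
from h import *
import pickle
s=manip.sense(); p=manip.camera_params("wrist"); im=manip.camera("wrist"); im2=manip.camera("side")
c=cv2.resize(im2[80:220,260:460],(571,400)); cv2.imwrite("pics/w4.png",cv2.resize(np.hstack([im,c]),(800,264))); print(s["tool_pos"],s["tool_rot"],s["ft_force"])
```

```text
[0.52205857 0.03513183 0.25808794] [-2.04379067e-04  9.30515674e-01  3.66250938e-01 -8.88731316e-04] [-0.7921971  -1.38750436  0.10530178]
```

View pics/w4.png

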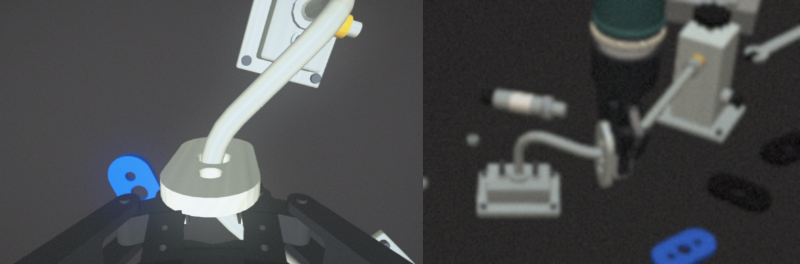

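The flange is following round the corner, upright against the fingers at low force. I'll finish the corner.

Request:
servo_tool(
  motion=[
    {"travel": [0.35,0.5,0],"turn": [0,0,-7.7],"fingers": 2.6},
    {"travel": [0.75,0.9,0],"turn": [0,0,-15.3],"fingers": 2.6},
    {"travel": [1.25,1.3,0],"turn": [0,0,-23],"fingers": 2.6},
    {"travel": [1.75,1.6,0],"turn": [0,0,-30.6],"fingers": 2.6},
    {"travel": [2.3,1.85,0],"turn": [0,0,-38.2],"fingers": 2.6},
    {"travel": [2.9,2.05,0],"turn": [0,0,-44.2],"fingers": 2.6},
    {"travel": [3.5,2.1,0],"turn": [0,0,-44.2],"fingers": 2.6},
    {"travel": [3.5,2.1,0],"turn": [0,0,-44.2],"fingers": 2.6},
  ],
)

```text
t: 5.25
tool_pos: [0.5583, 0.0562, 0.2583]
tool_rot: [-0.0, 1.0, -0.006, 0.0]
ft_force: [0.2, 0.1, 0.2]
gripper_width: 0.307
grasp_force: 0.0
```

Run:
```python
from h import *
import pickle
s=manip.sense(); p=manip.camera_params("wrist"); im=manip.camera("wrist"); pickle.dump(p,open("w5.pkl","wb"))
cv2.imwrite("pics/w5.png",im)
th=np.degrees(2*np.arctan2(s["tool_rot"][2],s["tool_rot"][1]))
print(s["tool_pos"],th,s["ft_force"])
g=cv2.cvtColor(im,6).astype(float)
# flange mask: bright & grey; print row-wise extents
for r in range(120,330,15):
    w=np.nonzero(g[r]>130)[0]; print(r,len(w),w[[0,-1]] if len(w) else "")
# dark stud tips / holes within bright region
```

```text
[0.55831879 0.0561808  0.25828473] -0.6476364679990523 [0.16060974 0.14937318 0.20451514]
120 117 [280 396]
135 81 [289 369]
150 46 [298 343]
165 36 [303 338]
180 35 [303 337]
195 35 [303 337]
210 74 [288 361]
225 114 [267 380]
240 128 [257 384]
255 143 [247 389]
270 150 [242 391]
285 151 [241 391]
300 145 [244 388]
315 116 [258 373]
```

View pics/w5.png

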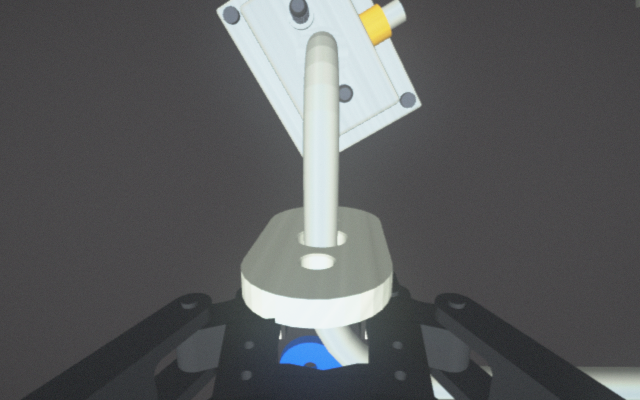

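The flange is on run 2, upright, at (318,262). The tube runs down column 320, and the stud tips are at about (299,6) and (345,93). Measuring those before the down bend.

Run:
```python
from h import *
import pickle
p=pickle.load(open("w5.pkl","rb"))
a=onz(p,(299,6),.058);b=onz(p,(345.5,93),.058);print(a,b,(a+b)/2,np.degrees(np.arctan2(*(a-b)[1::-1])),np.linalg.norm(a-b))
print(onz(p,(320.3,180),.11),onz(p,(320.5,110),.11))
```

```text
[0.66495632 0.06573517 0.058     ] [0.62867091 0.04544133 0.058     ] [0.64681362 0.05558825 0.058     ] 29.21757133565358 0.041574882395208325
[0.60082093 0.05699887 0.11      ] [0.62420034 0.05663401 0.11      ]
```

Request:
servo_tool(
  motion=[
    {"travel": [0.5,0.1,1.0],"turn": [0,0,0],"fingers": 2.6},
    {"travel": [1.5,0.1,2.0],"turn": [0,0,0],"fingers": 2.6},
    {"travel": [2.4,0.08,2.2],"turn": [0,0,0],"fingers": 2.6},
    {"travel": [3.2,0.08,2.2],"turn": [0,0,0],"fingers": 2.6},
    {"travel": [4.0,0.06,2.2],"turn": [0,0,0],"fingers": 2.6},
    {"travel": [4.6,0.06,2.1],"turn": [0,0,0],"fingers": 2.6},
    {"travel": [5.1,0.05,2.0],"turn": [0,0,0],"fingers": 2.6},
    {"travel": [5.1,0.05,2.0],"turn": [0,0,0],"fingers": 2.6},
  ],
)

```text
t: 6.1
tool_pos: [0.6093, 0.057, 0.2779]
tool_rot: [-0.0, 1.0, -0.008, 0.0]
ft_force: [-0.2, 0.1, -0.7]
gripper_width: 0.308
grasp_force: 0.0
```

Request:
servo_tool(
  motion=[
    {"travel": [0.5,0,-0.25],"turn": [0,0,0],"fingers": 2.6},
    {"travel": [0.95,0,-0.5],"turn": [0,0,0],"fingers": 2.6},
    {"travel": [1.4,0,-0.8],"turn": [0,0,0],"fingers": 2.6},
    {"travel": [1.8,0,-1.2],"turn": [0,0,0],"fingers": 2.6},
    {"travel": [2.1,-0.02,-1.6],"turn": [0,0,0],"fingers": 2.6},
    {"travel": [2.4,-0.02,-2.1],"turn": [0,0,0],"fingers": 2.6},
    {"travel": [2.4,-0.02,-2.1],"turn": [0,0,0],"fingers": 2.6},
  ],
)

```text
t: 6.8
tool_pos: [0.6325, 0.0569, 0.2564]
tool_rot: [-0.0, 1.0, -0.008, -0.001]
ft_force: [-0.3, -0.0, -0.5]
gripper_width: 0.306
grasp_force: 0.0
```

Run:
```python
from h import *
import pickle
s=manip.sense(); p=manip.camera_params("wrist"); im=manip.camera("wrist"); pickle.dump(p,open("w6.pkl","wb"))
im2=manip.camera("side"); cv2.imwrite("pics/w6.png",im); cv2.imwrite("pics/s6.png",im2); cv2.imwrite("pics/t6.png",manip.camera("top"))
print(s["t"],s["tool_pos"],s["ft_force"])
c=cv2.resize(im2[120:220,260:380],(480,400),interpolation=2)
cv2.imwrite("pics/m6.png",cv2.resize(np.hstack([im,c]),(800,286)))
```

```text
6.8 [0.63252679 0.05685817 0.256366  ] [-0.2645362  -0.01904526 -0.47653402]
```

View pics/m6.png

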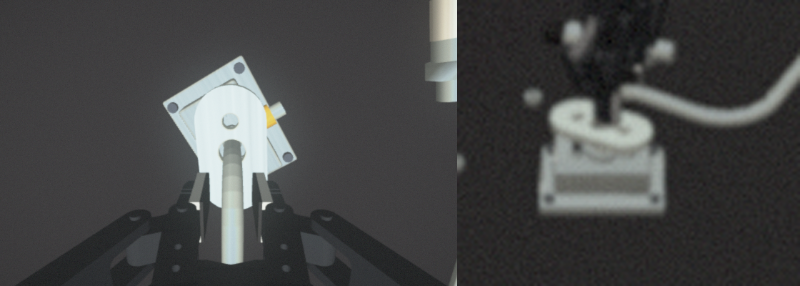

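The flange has dropped onto the stud tips, its length still along the last run: plate at (230,140) in the left panel, flat on the studs in the right panel. I'll measure its yaw and centre by number.

```bash
cat >> h.py <<'E'
def edges(im,p,z,rows,c0,th=200):
    g=cv2.GaussianBlur(cv2.cvtColor(im,6),(3,3),0).astype(float); L=[];Q=[]
    for r in rows:
        row=g[r]; l=c0
        while l>0 and row[l]>th: l-=1
        k=c0
        while k<639 and row[k]>th: k+=1
        print(r,l,k,end="; "); L.append(onz(p,(l+.5,r),z)); Q.append(onz(p,(k-.5,r),z))
    print(); return np.array(L),np.array(Q)
E
python3 - <<'E'
from h import *
import pickle
p=pickle.load(open("w6.pkl","rb")); im=cv2.imread("pics/w6.png"); g=cv2.cvtColor(im,6)
print(g[150,255:400:3]); print(g[190,255:400:3])
L,Q=edges(im,p,.066,range(145,225,10),296,215)
for e in(L,Q): k=np.polyfit(e[:,0],e[:,1],1); print("yaw",np.degrees(np.arctan(k[0])),"y at .6465",np.polyval(k,.6465))
col=g[:,322]; print([(r,int(col[r])) for r in range(105,240,4)])
for r in(121,):print(onz(p,(322,r),.066))
E
```

```text
[203 128 179 203 205 208 206 230 231 234 234 236 235 234 234 235 234 232
 232 233 234 233 232 234 236 233 233 231 233 235 231 227 230 232 231 234
 235 233 198 180 177 163 185 201 206 210 211 166  80]
[ 83 204 211 210 212 198 211 235 233 231 233 234 236 235 234 235 235 234
 233 232 234 234 233 233 235 236 233 233 233 235 233 229 227 232 233 233
 236 235 230 229 210 211 210 212 210 208 209 208 132]
145 276 367; 155 272 371; 165 271 311; 175 271 311; 185 272 375; 195 273 318; 205 274 308; 215 275 305; 
yaw -2.38016479988498 y at .6465 0.08039411599328006
yaw -37.42325713836142 y at .6465 0.0654704698157696
[(105, 208), (109, 203), (113, 147), (117, 169), (121, 231), (125, 233), (129, 232), (133, 232), (137, 231), (141, 231), (145, 232), (149, 232), (153, 232), (157, 228), (161, 212), (165, 213), (169, 215), (173, 210), (177, 155), (181, 217), (185, 233), (189, 232), (193, 230), (197, 129), (201, 130), (205, 127), (209, 137), (213, 136), (217, 155), (221, 155), (225, 154), (229, 172), (233, 175), (237, 175)]
[0.69085171 0.05672461 0.066     ]
```

Request:
servo_tool(
  motion=[
    {"travel": [0,0,1],"turn": [0,0,0],"fingers": 6.2},
    {"travel": [0,0,1],"turn": [0,0,0],"fingers": 6.2},
    {"travel": [0.7,0,1],"turn": [0,0,0],"fingers": 6.2},
    {"travel": [1.4,0,1],"turn": [0,0,0],"fingers": 6.2},
    {"travel": [1.4,0,-0.5],"turn": [0,0,0],"fingers": 6.2},
    {"travel": [1.4,0,-2],"turn": [0,0,0],"fingers": 6.2},
    {"travel": [1.4,0,-3.3],"turn": [0,0,0],"fingers": 6.2},
    {"travel": [1.4,0,-3.3],"turn": [0,0,0],"fingers": 6.2},
  ],
)

```text
t: 7.75
tool_pos: [0.6447, 0.0569, 0.2209]
tool_rot: [-0.0, 1.0, -0.008, -0.003]
ft_force: [-0.7, -0.3, -0.1]
gripper_width: 0.725
grasp_force: 0.0
```

Request:
servo_tool(
  motion=[
    {"travel": [0,0,0],"turn": [0,0,0],"fingers": 4.0},
    {"travel": [0,0,0],"turn": [0,0,0],"fingers": 4.0},
    {"travel": [0,0,0],"turn": [0,0,0],"fingers": 4.0},
    {"travel": [0,0,0],"turn": [0,0,0],"fingers": 4.0},
  ],
)

```text
t: 8.15
tool_pos: [0.6466, 0.0569, 0.2247]
tool_rot: [-0.0, 1.0, -0.008, 0.0]
ft_force: [-0.4, -0.9, -1.2]
gripper_width: 0.526
grasp_force: 60.6
```

Gripped (60 N). I'll turn it onto the studs' row, then loosen the fingers to a cage.

Request:
servo_tool(
  motion=[
    {"travel": [0,-0.05,0.1],"turn": [0,0,6],"fingers": 4.0},
    {"travel": [0,-0.1,0.1],"turn": [0,0,12],"fingers": 4.0},
    {"travel": [0,-0.1,0.1],"turn": [0,0,18],"fingers": 4.0},
    {"travel": [0,-0.1,0.1],"turn": [0,0,24],"fingers": 4.0},
    {"travel": [0,-0.1,0.1],"turn": [0,0,30],"fingers": 4.0},
    {"travel": [0,-0.1,0.1],"turn": [0,0,30],"fingers": 4.0},
    {"travel": [0,-0.1,0],"turn": [0,0,30],"fingers": 4.9},
    {"travel": [0,-0.1,0],"turn": [0,0,30],"fingers": 4.9},
  ],
)

```text
t: 8.95
tool_pos: [0.6466, 0.0559, 0.2245]
tool_rot: [0.0, 0.968, 0.25, 0.0]
ft_force: [0.8, 0.2, -0.2]
gripper_width: 0.574
grasp_force: 0.0
```

Request:
servo_tool(
  motion=[
    {"travel": [0,0,0],"turn": [0,0,0],"fingers": 4.9},
    {"travel": [0,0,0],"turn": [0,0,2],"fingers": 4.9},
    {"travel": [0,0,0],"turn": [0,0,-2],"fingers": 4.9},
    {"travel": [0,0,0],"turn": [0,0,0],"fingers": 4.9},
    {"travel": [0,0,0],"turn": [0,0,0],"fingers": 4.0},
    {"travel": [0,0,0],"turn": [0,0,0],"fingers": 4.0},
  ],
)

```text
t: 9.55
tool_pos: [0.6466, 0.0559, 0.2244]
tool_rot: [-0.0, 0.968, 0.251, 0.0]
ft_force: [0.5, 0.1, -0.5]
gripper_width: 0.465
grasp_force: 0.0
```

The fingers closed past the 46 mm plate width with no grip force, so the flange has dropped below the tips. I'll press gently with the fingers at 30 mm to check that it is home.

Request:
servo_tool(
  motion=[
    {"travel": [0,0,0.3],"turn": [0,0,0],"fingers": 3.0},
    {"travel": [0,0,0.3],"turn": [0,0,0],"fingers": 3.0},
    {"travel": [0,0,0],"turn": [0,0,0],"fingers": 3.0},
    {"travel": [0,0,-0.2],"turn": [0,0,0],"fingers": 3.0},
    {"travel": [0,0,-0.35],"turn": [0,0,0],"fingers": 3.0},
    {"travel": [0,0,-0.35],"turn": [0,0,0],"fingers": 3.0},
  ],
)

```text
t: 10.15
tool_pos: [0.6464, 0.0559, 0.221]
tool_rot: [-0.0, 0.968, 0.251, -0.0]
ft_force: [-1.2, -0.2, 3.6]
gripper_width: 0.353
grasp_force: 2.0
```

Request:
servo_tool(
  motion=[
    {"travel": [0,0,-0.1],"turn": [0,0,0],"fingers": 3.0},
    {"travel": [0,0,-0.15],"turn": [0,0,0],"fingers": 3.0},
    {"travel": [0,0,-0.15],"turn": [0,0,0],"fingers": 3.0},
  ],
)

```text
t: 10.45
tool_pos: [0.6463, 0.0559, 0.2209]
tool_rot: [-0.0, 0.968, 0.251, -0.0]
ft_force: [-3.7, -0.6, 15.3]
gripper_width: 0.351
grasp_force: 7.3
```

It contacts firmly at TCP z 0.221, so the tips are at 0.048, the seated height. I'll lift off and check with the cameras.

Request:
servo_tool(
  motion=[
    {"travel": [0,0,0.5],"turn": [0,0,0],"fingers": 3.2},
    {"travel": [0,0,1.5],"turn": [0,0,0],"fingers": 3.6},
    {"travel": [0,0,4],"turn": [0,0,0],"fingers": 4},
    {"travel": [0,0,7],"turn": [0,0,0],"fingers": 4},
    {"travel": [-2,-1,11],"turn": [0,0,0],"fingers": 4},
    {"travel": [-6,-3,14],"turn": [0,0,0],"fingers": 4},
    {"travel": [-7,-3,14],"turn": [0,0,0],"fingers": 4},
    {"travel": [-7,-3,14],"turn": [0,0,0],"fingers": 4},
  ],
)

```text
t: 11.25
tool_pos: [0.575, 0.0257, 0.3603]
tool_rot: [-0.0, 0.968, 0.251, 0.0]
ft_force: [0.8, 0.0, -0.4]
gripper_width: 0.466
grasp_force: 0.0
```

Run:
```python
from h import *
import pickle
s=manip.sense(); p=manip.camera_params("wrist"); im=manip.camera("wrist"); pickle.dump(p,open("w7.pkl","wb"))
cv2.imwrite("pics/w7.png",im); cv2.imwrite("pics/s7.png",manip.camera("side")); print(s["tool_pos"],s["ft_force"])
g=cv2.cvtColor(im,6)
O=np.array([.6467,.0558]); a=np.radians(29.2); u=np.array([np.cos(a),np.sin(a)]); v=np.array([-u[1],u[0]])
# expected stud tip pixels and dark blobs near them
for sg in(1,-1):
    X=np.r_[O+sg*.021*u,.058]; c=proj(p,X); x,y=map(int,c); w=g[max(0,y-22):y+23,x-22:x+23]
    m=(w<110).astype(np.uint8); n,l,st,ce=cv2.connectedComponentsWithStats(m)
    i=1+np.argmax(st[1:,4]) if n>1 else 0; b=ce[i]+[x-22,max(0,y-22)]
    print("stud exp",c,"found",b,st[i],onz(p,b,.058))
# plate profile across width and length at candidate heights
def prof(t0,d,z,lo,hi):
    r=[]
    for q_ in np.arange(lo,hi,.0015):
        c=proj(p,np.r_[t0+d*q_,z]); r.append((round(q_*1000,1),int(g[int(round(c[1])),int(round(c[0]))]) if 0<=c[0]<639.4 and 0<=c[1]<399.4 else -1))
    return r
print("W",prof(O+.01*u,v,.048,-.034,.034)); print("L+",prof(O,u,.048,.03,.056)); print("L-",prof(O,-u,.048,.03,.056))
```

```text
[0.57504347 0.02569824 0.36032432] [ 0.79120816  0.04898406 -0.44248055]
stud exp [335.36791947  50.62124891] found [334.41666667  54.91666667] [18 25  8  4 12] [0.66222072 0.06522687 0.058     ]
stud exp [334.94616024 111.17080442] found [334. 111.] [   0    0   45   45 2025] [0.62813449 0.04623179 0.058     ]
W [(np.float64(-34.0), 103), (np.float64(-32.5), 218), (np.float64(-31.0), 228), (np.float64(-29.5), 228), (np.float64(-28.0), 229), (np.float64(-26.5), 229), (np.float64(-25.0), 228), (np.float64(-23.5), 242), (np.float64(-22.0), 241), (np.float64(-20.5), 244), (np.float64(-19.0), 243), (np.float64(-17.5), 242), (np.float64(-16.0), 243), (np.float64(-14.5), 241), (np.float64(-13.0), 241), (np.float64(-11.5), 242), (np.float64(-10.0), 244), (np.float64(-8.5), 243), (np.float64(-7.0), 242), (np.float64(-5.5), 243), (np.float64(-4.0), 244), (np.float64(-2.5), 242), (np.float64(-1.0), 241), (np.float64(0.5), 242), (np.float64(2.0), 242), (np.float64(3.5), 243), (np.float64(5.0), 242), (np.float64(6.5), 244), (np.float64(8.0), 244), (np.float64(9.5), 244), (np.float64(11.0), 244),
[... 570 characters left out ...]
5), 241), (np.float64(42.0), 241), (np.float64(43.5), 235), (np.float64(45.0), 181), (np.float64(46.5), 87), (np.float64(48.0), 82), (np.float64(49.5), 80), (np.float64(51.0), 83), (np.float64(52.5), 78), (np.float64(54.0), 81), (np.float64(55.5), -1)]
L- [(np.float64(30.0), 242), (np.float64(31.5), 244), (np.float64(33.0), 243), (np.float64(34.5), 242), (np.float64(36.0), 243), (np.float64(37.5), 243), (np.float64(39.0), 243), (np.float64(40.5), 243), (np.float64(42.0), 243), (np.float64(43.5), 242), (np.float64(45.0), 235), (np.float64(46.5), 122), (np.float64(48.0), 93), (np.float64(49.5), 96), (np.float64(51.0), 92), (np.float64(52.5), 92), (np.float64(54.0), 91), (np.float64(55.5), 94)]
```

Run:
```python
from h import *
import pickle
from scipy.ndimage import map_coordinates as mc
O=np.array([.6467,.0558]); a=np.radians(29.2); u=np.array([np.cos(a),np.sin(a)]); v=np.array([-u[1],u[0]])
def edge(p,g,t0,d,z,lo,hi):
    q_=np.arange(lo,hi,.0001); c=np.array([proj(p,np.r_[t0+d*k,z]) for k in q_])
    s=mc(g,[c[:,1],c[:,0]],order=1); i=np.argmin(np.gradient(np.convolve(s,np.ones(9)/9,'same'))[10:-10])+10; return q_[i]*1000
p=pickle.load(open("w7.pkl","rb")); g=cv2.cvtColor(cv2.imread("pics/w7.png"),6).astype(float)
print("eye",p["eye"])
for z in(.048,.066): print(z,"L",[round(edge(p,g,O+o*v,s*u,z,.035,.056),1) for s in(1,-1) for o in(-.004,0,.004)],"W",[round(edge(p,g,O+o*u,s*v,z,.018,.028),1) for s in(1,-1) for o in(-.015,0,.01)])
print("foot z=.01",[round(edge(p,g,O+o*v,s*u,.01,.044,.06),1) for s in(1,-1) for o in(-.03,.03)])
# tilted-oblique check: side camera vertical profile through the flange's near edge
ps=manip.camera_params("side"); gs=cv2.cvtColor(cv2.imread("pics/s7.png"),6)
f=v  # +y-ish side faces the side camera
for X in([*O+.023*v,.048],[*O+.023*v,.040],[*O+.025*v,.035],[*O+.025*v,.010],[*O+.023*v,.066],[*O+.044*u,.044],[*O-.044*u,.044]): print(np.round(X,3),np.round(proj(ps,X),1))
c=proj(ps,[*O+.023*v,.044]).round().astype(int); 
for dx in(-16,-8,0,8): print(dx,gs[c[1]-14:c[1]+16,c[0]+dx], c[1]-14)
```

```text
eye [0.6387017  0.06130025 0.33081719]
0.048 L [np.float64(45.3), np.float64(45.3), np.float64(45.4), np.float64(45.8), np.float64(45.8), np.float64(45.8)] W [np.float64(23.0), np.float64(22.8), np.float64(22.7), np.float64(23.8), np.float64(24.0), np.float64(24.2)]
0.066 L [np.float64(42.1), np.float64(42.2), np.float64(42.2), np.float64(43.2), np.float64(43.1), np.float64(43.1)] W [np.float64(22.1), np.float64(21.9), np.float64(21.8), np.float64(21.8), np.float64(22.0), np.float64(22.1)]
foot z=.01 [np.float64(52.0), np.float64(52.1), np.float64(51.4), np.float64(54.0)]
[0.635 0.076 0.048] [310.4 175.1]
[0.635 0.076 0.04 ] [310.4 177.7]
[0.635 0.078 0.035] [310.4 179.9]
[0.635 0.078 0.01 ] [310.4 187.9]
[0.635 0.076 0.066] [310.4 169.1]
[0.685 0.077 0.044] [291.9 170.1]
[0.608 0.034 0.044] [328.9 170.2]
-16 [ 45  53  95 138 170 186 192 190 189 182 168 145 137 142 152 149 151 146
 137 124 117 114 117 116 119 126 138 141 148 151] 162
-8 [114 157 170 148 115  86  79 103 153 186 197 192 180 152 134 143 151 150
 139 117 106 104 101  99 104 120 146 161 164 159] 162
0 [100 100 104 104 108 104 104 107 121 160 182 191 177 153 133 133 147 147
 134 117 103 102 100  98 101 119 146 161 165 158] 162
8 [115 158 178 169 142 120 112 129 160 188 194 194 181 155 134 137 145 153
 138 118 103 101 101  99 102 118 143 161 165 156] 162
```

The camera readings are ambiguous by a few millimetres on height, so I'll touch the far end of the plate with shut fingers, whose tip length is known exactly.

Request:
servo_tool(
  motion=[
    {"travel": [4,2,0],"turn": [0,0,0],"fingers": 0},
    {"travel": [8,3.8,0],"turn": [0,0,0],"fingers": 0},
    {"travel": [10.6,4.9,0],"turn": [0,0,0],"fingers": 0},
    {"travel": [10.6,4.9,-4],"turn": [0,0,0],"fingers": 0},
    {"travel": [10.6,4.9,-8],"turn": [0,0,0],"fingers": 0},
    {"travel": [10.6,4.9,-11],"turn": [0,0,0],"fingers": 0},
    {"travel": [10.6,4.9,-12.4],"turn": [0,0,0],"fingers": 0},
    {"travel": [10.6,4.9,-12.4],"turn": [0,0,0],"fingers": 0},
  ],
)

```text
t: 12.15
tool_pos: [0.6819, 0.0753, 0.2316]
tool_rot: [-0.001, 0.968, 0.251, -0.003]
ft_force: [-0.3, -0.2, -0.0]
gripper_width: -0.001
grasp_force: 0.0
```

Request:
servo_tool(
  motion=[
    {"travel": [0,0,-0.3],"turn": [0,0,0],"fingers": 0},
    {"travel": [0,0,-0.6],"turn": [0,0,0],"fingers": 0},
    {"travel": [0,0,-0.9],"turn": [0,0,0],"fingers": 0},
    {"travel": [0,0,-0.9],"turn": [0,0,0],"fingers": 0},
  ],
)

```text
t: 12.55
tool_pos: [0.6827, 0.0749, 0.2271]
tool_rot: [0.0, 0.968, 0.251, 0.001]
ft_force: [-0.7, 0.2, 0.7]
gripper_width: 0.003
grasp_force: 0.0
```

Request:
servo_tool(
  motion=[
    {"travel": [0,0,-0.2],"turn": [0,0,0],"fingers": 0},
    {"travel": [0,0,-0.4],"turn": [0,0,0],"fingers": 0},
    {"travel": [0,0,-0.5],"turn": [0,0,0],"fingers": 0},
    {"travel": [0,0,-0.5],"turn": [0,0,0],"fingers": 0},
  ],
)

```text
t: 12.95
tool_pos: [0.6825, 0.0749, 0.2213]
tool_rot: [-0.0, 0.968, 0.251, 0.0]
ft_force: [0.1, -0.5, 1.6]
gripper_width: -0.004
grasp_force: 0.4
```

Request:
servo_tool(
  motion=[
    {"travel": [0,0,-0.1],"turn": [0,0,0],"fingers": 0},
    {"travel": [0,0,-0.15],"turn": [0,0,0],"fingers": 0},
    {"travel": [0,0,-0.15],"turn": [0,0,0],"fingers": 0},
  ],
)

```text
t: 13.25
tool_pos: [0.6828, 0.0749, 0.22]
tool_rot: [-0.0, 0.968, 0.251, 0.0]
ft_force: [1.0, -0.3, 1.2]
gripper_width: -0.002
grasp_force: 0.6
```

The end yields at very light force, which may just be the plate tipping over the ring's edge. I'll lift, then touch the bare bench with the same 30 mm opening to calibrate the tip length of the earlier centre press.

Request:
servo_tool(
  motion=[
    {"travel": [0,0,2],"turn": [0,0,0],"fingers": 0},
    {"travel": [0,0,6],"turn": [0,0,0],"fingers": 3},
    {"travel": [-2,4,6],"turn": [0,0,0],"fingers": 3},
    {"travel": [-4,8,6],"turn": [0,0,0],"fingers": 3},
    {"travel": [-6,12,6],"turn": [0,0,0],"fingers": 3},
    {"travel": [-6,12,1],"turn": [0,0,0],"fingers": 3},
    {"travel": [-6,12,-2.5],"turn": [0,0,0],"fingers": 3},
    {"travel": [-6,12,-3],"turn": [0,0,0],"fingers": 3},
  ],
)

```text
t: 14.05
tool_pos: [0.6197, 0.1948, 0.1856]
tool_rot: [-0.0, 0.968, 0.252, -0.004]
ft_force: [-1.7, -1.3, -0.8]
gripper_width: 0.349
grasp_force: 0.0
```

Request:
servo_tool(
  motion=[
    {"travel": [0,0,-0.4],"turn": [0,0,0],"fingers": 3},
    {"travel": [0,0,-0.8],"turn": [0,0,0],"fingers": 3},
    {"travel": [0,0,-1.2],"turn": [0,0,0],"fingers": 3},
    {"travel": [0,0,-1.4],"turn": [0,0,0],"fingers": 3},
    {"travel": [0,0,-1.4],"turn": [0,0,0],"fingers": 3},
  ],
)

```text
t: 14.55
tool_pos: [0.6228, 0.1947, 0.1764]
tool_rot: [-0.0, 0.968, 0.251, 0.0]
ft_force: [-0.7, 0.3, 0.2]
gripper_width: 0.352
grasp_force: 0.0
```

Request:
servo_tool(
  motion=[
    {"travel": [0,0,-0.2],"turn": [0,0,0],"fingers": 3},
    {"travel": [0,0,-0.4],"turn": [0,0,0],"fingers": 3},
    {"travel": [0,0,-0.5],"turn": [0,0,0],"fingers": 3},
    {"travel": [0,0,-0.5],"turn": [0,0,0],"fingers": 3},
  ],
)

```text
t: 14.95
tool_pos: [0.6227, 0.1949, 0.173]
tool_rot: [0.0, 0.968, 0.251, 0.001]
ft_force: [-3.7, -1.5, 15.0]
gripper_width: 0.353
grasp_force: 7.9
```

The bench contact is at TCP z 0.173, so the tip length is 173 mm. The earlier centre press at 0.221 was therefore on the plate at 48 mm, fully seated. I'll press the centre once more after the end touch, then retreat.

Request:
servo_tool(
  motion=[
    {"travel": [0,0,5],"turn": [0,0,0],"fingers": 3},
    {"travel": [0,0,10],"turn": [0,0,0],"fingers": 3},
    {"travel": [0,-1,14.5],"turn": [0,0,0],"fingers": 3},
    {"travel": [0.8,-5,14.5],"turn": [0,0,0],"fingers": 3},
    {"travel": [1.6,-9,14.5],"turn": [0,0,0],"fingers": 3},
    {"travel": [2.4,-13.9,14.5],"turn": [0,0,0],"fingers": 3},
    {"travel": [2.4,-13.9,14.5],"turn": [0,0,0],"fingers": 3},
    {"travel": [2.4,-13.9,14.5],"turn": [0,0,0],"fingers": 3},
  ],
)

```text
t: 15.75
tool_pos: [0.6466, 0.0546, 0.3158]
tool_rot: [-0.0, 0.968, 0.25, -0.0]
ft_force: [-0.0, -0.1, 0.2]
gripper_width: 0.348
grasp_force: 0.0
```

Request:
servo_tool(
  motion=[
    {"travel": [0,0,-3],"turn": [0,0,0],"fingers": 3},
    {"travel": [0,0,-6],"turn": [0,0,0],"fingers": 3},
    {"travel": [0,0,-8],"turn": [0,0,0],"fingers": 3},
    {"travel": [0,0,-9],"turn": [0,0,0],"fingers": 3},
    {"travel": [0,0,-9],"turn": [0,0,0],"fingers": 3},
  ],
)

```text
t: 16.25
tool_pos: [0.6456, 0.0571, 0.2243]
tool_rot: [-0.001, 0.968, 0.252, -0.001]
ft_force: [-0.6, 0.6, 0.3]
gripper_width: 0.346
grasp_force: 0.0
```

Request:
servo_tool(
  motion=[
    {"travel": [0,0,-0.2],"turn": [0,0,0],"fingers": 3},
    {"travel": [0,0,-0.4],"turn": [0,0,0],"fingers": 3},
    {"travel": [0,0,-0.5],"turn": [0,0,0],"fingers": 3},
    {"travel": [0,0,-0.5],"turn": [0,0,0],"fingers": 3},
  ],
)

```text
t: 16.65
tool_pos: [0.6467, 0.0559, 0.2214]
tool_rot: [0.0, 0.968, 0.251, 0.0]
ft_force: [-0.2, -0.2, 0.1]
gripper_width: 0.353
grasp_force: 0.0
```

Request:
servo_tool(
  motion=[
    {"travel": [0,0,1],"turn": [0,0,0],"fingers": 3},
    {"travel": [0,0,4],"turn": [0,0,0],"fingers": 3},
    {"travel": [0,0,8],"turn": [0,0,0],"fingers": 3},
    {"travel": [-2,-1,12],"turn": [0,0,0],"fingers": 3},
    {"travel": [-6,-3,14],"turn": [0,0,0],"fingers": 3},
    {"travel": [-7,-3,14],"turn": [0,0,0],"fingers": 3},
    {"travel": [-7,-3,14],"turn": [0,0,0],"fingers": 3},
    {"travel": [-7,-3,14],"turn": [0,0,0],"fingers": 3},
  ],
)

```text
t: 17.45
tool_pos: [0.5769, 0.026, 0.3609]
tool_rot: [-0.0, 0.968, 0.251, 0.0]
ft_force: [-0.5, 0.1, 0.5]
gripper_width: 0.354
grasp_force: 0.0
```

Run:
```python
from h import *
from scipy.ndimage import map_coordinates as mc
p=manip.camera_params("wrist"); g=cv2.cvtColor(manip.camera("wrist"),6).astype(float); print(manip.sense()["ft_force"])
O=np.array([.6467,.0558]); a=np.radians(29.2); u=np.array([np.cos(a),np.sin(a)]); v=np.array([-u[1],u[0]])
def edge(t0,d,z,lo,hi):
    k=np.arange(lo,hi,.0001); c=np.array([proj(p,np.r_[t0+d*q_,z]) for q_ in k]); s=mc(g,[c[:,1],c[:,0]],order=1)
    return k[np.argmin(np.gradient(np.convolve(s,np.ones(9)/9,'same'))[10:-10])+10]*1000
print([round(edge(O,s*u,.048,.035,.056),1) for s in(1,-1)],[round(edge(O+o*u,s*v,.048,.018,.028),1) for s in(1,-1) for o in(-.015,.01)])
```

```text
[0.01613061 0.6831643  0.82735129]
[np.float64(45.5), np.float64(45.6)] [np.float64(23.2), np.float64(23.0), np.float64(23.7), np.float64(23.7)]
```

At tip height 0.0484 nothing touched, so the plate's top is at or below the seated height, aligned with the studs and released. Handing in.

```bash
python3 -c "
from station import manip
print(manip.finish_job())"
```

```text
the job is handed in; nothing more can be done
None
```

The flange is round both bends and seated over the two studs, its top at 48 mm by touch at the centre (flatness was not checked end to end), released, and the job is handed in at about 17.5 s; the gauge, transmitter and nuts were not approached.

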